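# Hang the loaf hold-down frame on its twin pins

### The job

Take the wooden hold-down frame by its grip block and hang it level over both pins of the slicing stand. Lower it until it lies on the height rest, whose height you must find by feel, then press it down with about 12 N (a bit over a kilo) for half a second so that it beds, without ever loading the stand and its pins, downwards or sideways, with more than about 20 N, and let go. Leave everything else around where it is.

Things in the scene. Friction and masses are not known exactly. Their poses are not given: they have to be found in the camera images.
- frame: Loose wooden hold-down frame, lying flat: slotted plate 56 x 150 x 14 mm (x, y, z), 0.2 to 0.42 kg, symmetric. Origin: centre of its underside; z up, y along its length. Through holes of 14.4 mm at y = +-55 mm. In its middle a grip block, 18 x 56 mm (x, y), from 14 to 64 mm above the underside: pinch it across its 18 mm (x). It may be hung either way round.
- hole0 (a point): Centre of the frame's hole at frame y = +55 mm, on the underside; 14.4 mm diameter; axes as the frame.
- hole1 (a point): Centre of the frame's hole at frame y = -55 mm, on the underside; axes as the frame.
- stand: Fixed slicing stand: board 84 x 170 mm (x, y), top 22 mm above the counter. Origin: centre of its underside, on the counter; z up, y along its length. Two pins at y = +-55 mm. Round both pins sits the height rest, an aluminium bar 28 x 144 mm (x, y), rigidly clamped, level, at an unmeasured height: its top face, where the frame's underside must lie, is 50 to 66 mm above the counter.
- pin0_top (a point): Centre of the flat top of the stand's pin at stand y = +55 mm, 105 mm above the counter; steel, upright, 12 mm diameter, top edge chamfered 2 mm; axes as the stand.
- pin1_top (a point): Centre of the top of the stand's pin at stand y = -55 mm, 105 mm above the counter; axes as the stand.
- teaspoon_b: Steel teaspoon, 124 x 25 x 8 mm, lying across in front of the toaster; leave alone. Origin: centre of its underside.
- stick_glass: Thick tumbler of wooden stirrers, 100 mm wide, 167 mm high, right of the toaster; leave alone. Origin: centre of its underside.
- label_card_0: Red name card in a small stone block, 20 x 58 x 61 mm, in front of the toaster; leave alone. Origin: centre of its underside.

How it is judged:
By the outcome, as a careful person would: the job done as asked, in the order asked, and still so for the second after the job is handed in, with the robot touching nothing.
It also fails if it takes over 58 s, if anything falls off the work surface, if the arm or the gripper's body presses on something with over 40 N, if the wrist force passes 120 N, or if a joint passes its speed limit or range.

### The arm

A 7-joint arm with a two-finger parallel gripper is mounted at the origin on a cart in front of the work surface, level with it; the furniture and walls round the work are solid. World frame = base frame: x ahead of the robot, y to its left, z up, the work surface at z = 0. Lengths are in m, angles in rad, forces in N, time in s.
With the tool pointing down it reaches from about 0.4 to 0.875 m from the base axis. Payload 6.5 kg.
Tool frame: the origin (TCP) lies midway between the tips of the shut fingers; the grasp point (between the pads) lies 19 mm behind it; z points along the fingers, y is the line along which they close (so a half turn about z gives the same grasp; the last joint's range is limited). The gripper opens to 88 mm and grips with 3 to 60 N. Pads are 18 mm wide; open, the fingers measure 123 mm over their backs; the gripper's body (75 mm by 187 mm) begins 45 mm behind the grasp point.
Start: joints at [1.217, 0.536, -0.004, 1.538, 0.003, 1.067, -0.071], TCP at [0.184, -0.623, 0.239] pointing down, gripper open.
Joint ranges: [-2.7, 2.7], [-0.37, 2.16], [-1.27, 1.26], [0.24, 2.4], [-1.31, 4.45], [0.19, 1.91], [-2.76, 2.76]. Speed limits (rad/s): [2.39, 2.39, 3.14, 3.14, 3.14, 3.14, 3.14].

### API

Orientations are given as a 3x3 rotation matrix whose columns are the frame's x, y, z axes.
In Python, from station import manip gives the robot as it stands.
- The arm moves only by the tool apply_moves, never from a script. Its argument "moves" is a list of rows, each an object of numbers: "x", "y", "z": the shift along the world's x, y, z in normalised numbers (1 is 800 mm); "yaw": the turn about the world's z in fractions of the full range, 1 being 360 degrees; "jaw": the finger opening in mm, from 0 to 88.1. A call has 1 to 8 rows; each row is the pose to reach, as a shift and turn from the pose commanded when the call began; what a row does not reach only later rows make up. A row lasts 1/10 s, in which the tool goes at most 50 mm and 8.59 degrees, less where a joint would pass 70% of its speed; a pose out of reach is approached as far as the arm can. A call with a gripper value outside its range is refused whole. The fingers move at their own pace and stop on an object; the grip force is fixed at half the most. Time passes only in rows, so rows that repeat a pose let the fingers close. It gives the time, the measured TCP pose, the force, the opening and the grip force at its end, in the units of the state.
- manip.sense(): the state, without advancing time (a new reading comes with each control period).
- manip.grab_frame(name): name is "side" or "top" or "wrist"; returns (picture, depth): 480x640x3 uint8, blue, green, red; 480x640 float32, m along the optical axis (not along the pixel's ray), 0 where there is no reading.
- manip.camera_info(name): a dict with "fx", "fy", "cx", "cy" (pixels), "distortion" ([k1, k2, p1, p2, k3] as OpenCV has them; the pictures are not rectified), "world_to_cam" (4x4, takes a point from world to camera coordinates). Camera axes: x right, y down, z forward; pixel columns grow to the right and rows downward; lengths in m; the calibration is good to about 2 mm. A picture is of the moment at which its call begins: read the wrist's pose just before it. camera_info takes no time and is no camera call; for the wrist camera it gives the pose at the moment of the call.
- manip.close_job(): hands the job in; it is judged then, once.
The state is a dict: "time": time; "q": joint angles; "dq": joint speeds; "joint_efforts": joint torques, N m; "ee_pos": TCP position; "tcp_rot": TCP orientation; "contact_force": force on the tool from outside, world axes, zero at the start; "moment": the same for the moment, N m; "finger_gap": opening from 0.0 (shut) to 1.0 (fully open); "finger_force": force on a finger pad.
Only numpy, scipy, OpenCV 4.12 (cv2) and the standard library are available. Lean on these libraries where they do the work, as an engineer would, in place of code of your own. Each camera call takes 0.05 s, during which the arm holds its last target. There are 200 camera calls.

## Working session

There is one attempt and no reset: what is moved stays moved. The work goes in short steps, Python scripts to look and compute and a tool call to move; the robot and the scene stay as the last step left them, time stands still between calls to the robot, and variables do not carry over. Pictures are saved under pics/ and viewed, at most 10 in all, crops included, and the job is handed in when it is done.

Besides the shell and the picture viewer there is one more tool, called after "Request:" by a JSON object that holds its "method" and its "body", one argument or row to a line. apply_moves: Moves the arm, as the interface text tells. Its arguments: {"type":"object","properties":{"moves":{"type":"array"}},"required":["moves"]}

```bash
mkdir -p pics; ls
python3 - <<'E'
from station import manip
import cv2,numpy as np
s=manip.sense();print({k:np.round(v,3).tolist() for k,v in s.items()})
for n in("side","top"):
    p,d=manip.grab_frame(n);cv2.imwrite(f"pics/{n}0.png",p);np.save(f"pics/{n}0.npy",d)
    c=manip.camera_info(n);print(n,c)
E
```

```text
pics
{'time': 0.0, 'q': [1.217, 0.537, -0.004, 1.539, 0.003, 1.067, -0.071], 'dq': [-0.001, 0.001, 0.001, -0.001, 0.0, -0.001, 0.001], 'joint_efforts': [-0.0, -57.098, 0.991, -25.161, -0.056, 0.018, 0.0], 'ee_pos': [0.184, -0.623, 0.238], 'tcp_rot': [[0.959, 0.284, -0.001], [0.284, -0.959, 0.002], [-0.0, -0.002, -1.0]], 'contact_force': [-0.668, 0.2, -0.229], 'moment': [0.001, -0.001, 0.02], 'finger_force': 0.0, 'finger_gap': 1.004}
side {'fx': 581.3727714324481, 'fy': 581.3727714324481, 'cx': 325.3684230461041, 'cy': 233.97044046903667, 'distortion': array([-0.01421277,  0.        ,  0.        ,  0.        ,  0.        ]), 'world_to_cam': array([[ 0.90797077, -0.41836402, -0.02367751, -0.61896674],
       [-0.22744325, -0.44458435, -0.86638001,  0.17750486],
       [ 0.35193558,  0.79203302, -0.49882366,  0.88763039],
       [ 0.        ,  0.        ,  0.        ,  1.        ]])}
top {'fx': 456.3588626360838, 'fy': 456.3588626360838, 'cx': 319.91539131249317, 'cy': 241.09035652795112, 'distortion': array([0.03694901, 0.        , 0.        , 0.        , 0.        ]), 'world_to_cam': array([[ 0.02052168, -0.99973293, -0.01062721, -0.13235175],
       [-0.98462008, -0.01836458, -0.17374133,  0.60625368],
       [ 0.17349976,  0.01402923, -0.98473398,  0.84771737],
       [ 0.        ,  0.        ,  0.        ,  1.        ]])}
```

View pics/top0.png

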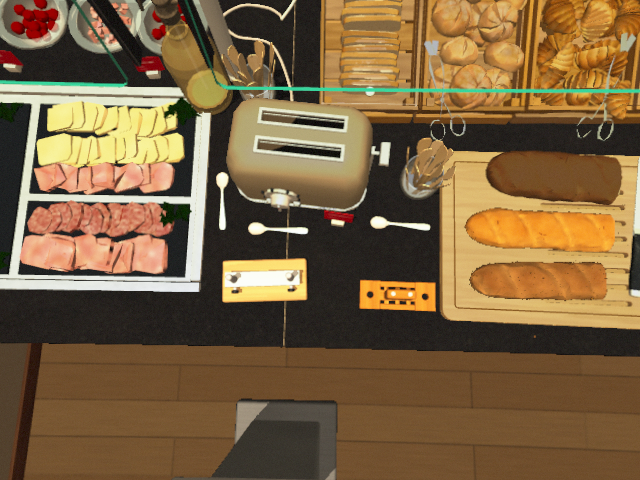

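View pics/side0.png

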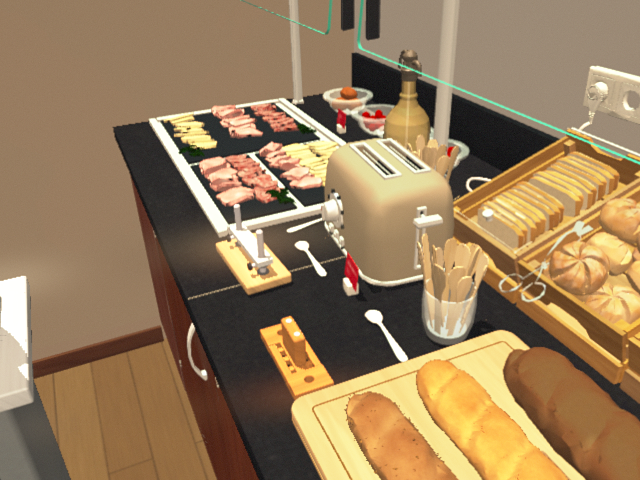

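The top view shows the stand at about (265,280) with its pins at (236,277) and (294,277). The frame is at about (398,295) with its holes at (370,294) and (425,296). The toaster, cards and spoons are behind them. Next I measure with the depth image.

```bash
cat > h.py <<'E'
import cv2,numpy as np
def world(c,d):
    K=np.array([[c['fx'],0,c['cx']],[0,c['fy'],c['cy']],[0,0,1]])
    v,u=np.mgrid[:480,:640]
    n=cv2.undistortPoints(np.stack([u,v],-1).reshape(-1,1,2).astype(float),K,c['distortion']).reshape(480,640,2)
    P=np.dstack([n*d[...,None],d]);T=c['world_to_cam']
    return (P-T[:3,3])@T[:3,:3]
def proj(c,p):
    K=np.array([[c['fx'],0,c['cx']],[0,c['fy'],c['cy']],[0,0,1]]);T=c['world_to_cam']
    return cv2.projectPoints(np.array(p,float).reshape(-1,3),cv2.Rodrigues(T[:3,:3])[0],T[:3,3],K,c['distortion'])[0].reshape(-1,2)
def ray(c,uv,z):
    "world point on plane z seen at pixel uv"
    K=np.array([[c['fx'],0,c['cx']],[0,c['fy'],c['cy']],[0,0,1]]);T=c['world_to_cam']
    n=cv2.undistortPoints(np.array(uv,float).reshape(-1,1,2),K,c['distortion']).reshape(-1,2)
    D=np.c_[n,np.ones(len(n))]@T[:3,:3];o=-T[:3,:3].T@T[:3,3]
    return o+D*((z-o[2])/D[:,2])[:,None]
def rect(P):
    r=cv2.minAreaRect((P[:,:2]*1000).astype(np.float32));return np.round(r[0],1),np.round(r[1],1),round(r[2],2)
E
python3 - <<'E'
from h import *
from station import manip
c=manip.camera_info('top');d=np.load('pics/top0.npy');W=world(c,d)
def reg(u0,u1,v0,v1,z0,z1):
    w=W[v0:v1,u0:u1].reshape(-1,3);return w[(w[:,2]>z0)&(w[:,2]<z1)]
for nm,a in dict(frame=(350,440,272,320,.008,.022),grip=(350,440,272,320,.05,.08),board=(210,318,250,312,.015,.03),bar=(210,318,250,312,.045,.075),pins=(210,318,250,312,.09,.12),counter=(320,350,250,330,-.02,.02)).items():
    w=reg(*a);print(nm,len(w),rect(w),np.round(w.mean(0),4),np.median(w[:,2]))
E
```

```text
frame 1603 (array([ 507.5, -277.5]), array([152.6,  55.7]), 89.2) [ 0.5069 -0.2766  0.014 ] 0.014156545938067932
grip 294 (array([ 507.5, -277.1]), array([57.7, 17.8]), 88.59) [ 0.5071 -0.2769  0.0632] 0.06370207416436392
board 2329 (array([532.5,  -8.3]), array([ 83.9, 170. ]), 2.75) [ 0.5309 -0.011   0.0218] 0.021852206543521678
bar 1034 (array([526.9,  -8.8]), array([ 40.1, 142.6]), 3.05) [ 0.531  -0.0099  0.0546] 0.05467217285140147
pins 81 (array([532.5,  -8.6]), array([ 11.8, 121. ]), 2.88) [ 0.5319 -0.0058  0.1027] 0.10377965266306503
counter 2392 (array([ 519.3, -152. ]), array([161.6,  60.3]), 1.13) [ 5.182e-01 -1.516e-01  2.000e-04] 0.00018130580322282355
```

The rows are not in the units I measure in: shifts go in shares of 800 mm and turns go in shares of 360 degrees. I convert before sending: 346 mm / 800 = 0.4325, 323 mm / 800 = 0.4038, 64 degrees / 360 = 0.1778.

Request:
{"method": "apply_moves", "body": {
  "moves": [
    {"x": 0.0513, "y": 0.0538, "yaw": 0.0222},
    {"x": 0.1025, "y": 0.1075, "yaw": 0.0444},
    {"x": 0.1538, "y": 0.1613, "yaw": 0.0667},
    {"x": 0.205, "y": 0.215, "yaw": 0.0889},
    {"x": 0.2563, "y": 0.2688, "yaw": 0.1111},
    {"x": 0.3075, "y": 0.3225, "yaw": 0.1333},
    {"x": 0.3588, "y": 0.3763, "yaw": 0.1556},
    {"x": 0.4038, "y": 0.4325, "yaw": 0.1778}
  ]
}}

```text
validation failed for argument at $.mo...
```

To row units: 8.5 degrees / 360 = 0.0236.

Request:
{"method": "apply_moves", "body": {
  "moves": [
    {"yaw": 0.0236},
    {"yaw": 0.0236},
    {"yaw": 0.0236},
    {"yaw": 0.0236}
  ]
}}

```text
validation failed for argument at $.mo...
```

Run:
```python
from station import manip
import cv2,numpy as np
s=manip.sense();print({k:np.round(v,4).tolist() for k,v in s.items()})
c=manip.camera_info('wrist');p,d=manip.grab_frame('wrist');cv2.imwrite("pics/w1.png",p)
from h import *
W=world(c,d);np.save('pics/w1.npy',d)
print(np.round(-c['world_to_cam'][:3,:3].T@c['world_to_cam'][:3,3],3))
m=lambda z0,z1:W[(W[...,2]>z0)&(W[...,2]<z1)&(d>0)&(abs(W[...,0]-.5075)<.04)&(abs(W[...,1]+.277)<.09)]
for a in((.008,.022),(.05,.08)): w=m(*a);print(len(w),rect(w),np.median(w[:,2]))
```

```text
{'time': 0.1, 'q': [1.2168, 0.5371, -0.0044, 1.5387, 0.0026, 1.0673, -0.0712], 'dq': [-0.0005, -0.002, 0.0008, -0.0029, -0.0017, 0.0006, 0.0013], 'joint_efforts': [0.0027, -57.2081, 0.994, -25.2233, -0.0562, 0.0135, 0.0], 'ee_pos': [0.1843, -0.6227, 0.2379], 'tcp_rot': [[0.9589, 0.2839, -0.0005], [0.2839, -0.9589, 0.0015], [-0.0001, -0.0015, -1.0]], 'contact_force': [-0.3608, 0.4146, 0.8306], 'moment': [0.0367, 0.026, 0.0663], 'finger_force': 0.0, 'finger_gap': 0.9977}
[ 0.261 -0.6    0.384]
0 (array([0., 0.]), array([0., 0.]), 0.0) nan
0 (array([0., 0.]), array([0., 0.]), 0.0) nan
  return _methods._mean(a, axis=axis, dtype=dtype,
  ret = ret.dtype.type(ret / rcount)
```

To row units: 346 mm / 800 = 0.4325, 323 mm / 800 = 0.4038, 64 degrees / 360 = 0.1778.

Request:
{"method": "apply_moves", "body": {
  "moves": [
    {"x": 0.0513, "y": 0.0538, "z": 0, "yaw": 0.0222, "jaw": 88},
    {"x": 0.1025, "y": 0.1075, "z": 0, "yaw": 0.0444, "jaw": 88},
    {"x": 0.1538, "y": 0.1613, "z": 0, "yaw": 0.0667, "jaw": 88},
    {"x": 0.205, "y": 0.215, "z": 0, "yaw": 0.0889, "jaw": 88},
    {"x": 0.2563, "y": 0.2688, "z": 0, "yaw": 0.1111, "jaw": 88},
    {"x": 0.3075, "y": 0.3225, "z": 0, "yaw": 0.1333, "jaw": 88},
    {"x": 0.3588, "y": 0.3763, "z": 0, "yaw": 0.1556, "jaw": 88},
    {"x": 0.4038, "y": 0.4325, "z": 0, "yaw": 0.1778, "jaw": 88}
  ]
}}

```text
time: 0.95
ee_pos: [0.4601, -0.3309, 0.2387]
tcp_rot: [[0.16, 0.987, 0.0], [0.987, -0.16, -0.0], [-0.0, 0.0, -1.0]]
contact_force: [-0.2, -1.5, 0.1]
finger_gap: 1.001
finger_force: 0.0
```

To row units: 8 degrees / 360 = 0.0222.

Request:
{"method": "apply_moves", "body": {
  "moves": [
    {"x": 0, "y": 0, "z": 0, "yaw": 0.0222, "jaw": 88},
    {"x": 0, "y": 0, "z": 0, "yaw": 0.0222, "jaw": 88},
    {"x": 0, "y": 0, "z": 0, "yaw": 0.0222, "jaw": 88},
    {"x": 0, "y": 0, "z": 0, "yaw": 0.0222, "jaw": 88}
  ]
}}

```text
time: 1.35
ee_pos: [0.4579, -0.3338, 0.2385]
tcp_rot: [[0.032, 0.999, -0.001], [0.999, -0.032, -0.0], [-0.0, -0.001, -1.0]]
contact_force: [0.5, -0.8, 0.0]
finger_gap: 0.997
finger_force: 0.0
```

Run:
```python
from station import manip
from h import *
s=manip.sense();print({k:np.round(v,4).tolist() for k,v in s.items() if k!='joint_efforts'})
c=manip.camera_info('wrist');p,d=manip.grab_frame('wrist');cv2.imwrite("pics/w1.png",p)
W=world(c,d);np.save('pics/w1.npy',d)
print(np.round(-c['world_to_cam'][:3,:3].T@c['world_to_cam'][:3,3],3))
m=lambda z0,z1:W[(W[...,2]>z0)&(W[...,2]<z1)&(d>0)&(abs(W[...,0]-.5075)<.04)&(abs(W[...,1]+.277)<.09)]
for a in((.008,.022),(.05,.08)): w=m(*a);print(len(w),rect(w),np.median(w[:,2]))
```

```text
{'time': 1.35, 'q': [0.8454, 0.4241, -0.3847, 1.7464, 0.1846, 1.0072, 0.3605], 'dq': [-0.0008, -0.0017, -0.0048, 0.0004, -0.0016, 0.0001, 0.0089], 'ee_pos': [0.4579, -0.3338, 0.2385], 'tcp_rot': [[0.0318, 0.9995, -0.0008], [0.9995, -0.0318, -0.0004], [-0.0004, -0.0008, -1.0]], 'contact_force': [0.4666, -0.7599, 0.0253], 'moment': [-0.0633, -0.1101, -0.0471], 'finger_force': 0.0, 'finger_gap': 0.997}
[ 0.46  -0.253  0.385]
8414 (array([ 508., -284.]), array([ 78.1, 165.7]), 0.02) 0.014140359886952782
1751 (array([ 506.8, -277. ]), array([55.5, 18.5]), 88.77) 0.06382520732667163
```

View pics/w1.png

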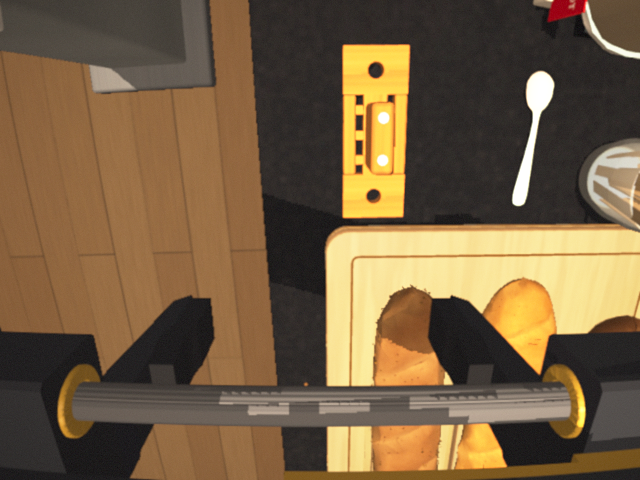

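The wrist view shows the frame centred near (376,130), with its holes at (376,70) and (373,196). Now I refine those by blob detection.

Run:
```python
from station import manip
from h import *
c=manip.camera_info('wrist');p=cv2.imread('pics/w1.png');g=p[...,2]
H=[]
for u,v in((376,70),(373,196)):
    r=g[v-14:v+15,u-14:u+15];yy,xx=np.nonzero(r<95)
    H.append((u-14+xx.mean(),v-14+yy.mean()));print(len(xx))
R=ray(c,H,.014);print(H,R,np.linalg.norm(R[0]-R[1]),R.mean(0));D=R[0]-R[1];print('yaw',np.degrees(np.arctan2(-D[0],D[1])))
d=np.load('pics/w1.npy');W=world(c,d)
w=W[30:225,320:430].reshape(-1,3);w=w[(w[:,2]>.008)&(w[:,2]<.022)&(w[:,1]>-.356)];print(rect(w))
```

```text
148
90
[(np.float64(375.0067567567568), np.float64(69.95270270270271)), (np.float64(372.56666666666666), np.float64(194.4777777777778))] [[ 0.50738628 -0.222001    0.014     ]
 [ 0.5055471  -0.33066138  0.014     ]] 0.10867595096281202 [ 0.50646669 -0.27633119  0.014     ]
yaw -0.9696940039107226
(array([ 507.2, -276.5]), array([150.2,  56.6]), 89.07)
```

To row units: -130 mm / 800 = -0.1625, -110 mm / 800 = -0.1375, 0.8 degrees / 360 = 0.0022.

Request:
{"method": "apply_moves", "body": {
  "moves": [
    {"x": 0.0313, "y": 0.0363, "z": 0, "yaw": 0.0022, "jaw": 60},
    {"x": 0.0613, "y": 0.0713, "z": 0, "yaw": 0.0022, "jaw": 60},
    {"x": 0.0613, "y": 0.0713, "z": -0.05, "yaw": 0.0022, "jaw": 60},
    {"x": 0.0613, "y": 0.0713, "z": -0.1, "yaw": 0.0022, "jaw": 60},
    {"x": 0.0613, "y": 0.0713, "z": -0.1375, "yaw": 0.0022, "jaw": 60},
    {"x": 0.0613, "y": 0.0713, "z": -0.1625, "yaw": 0.0022, "jaw": 60},
    {"x": 0.0613, "y": 0.0713, "z": -0.1625, "yaw": 0.0022, "jaw": 60},
    {"x": 0.0613, "y": 0.0713, "z": -0.1625, "yaw": 0.0022, "jaw": 60}
  ]
}}

```text
time: 2.2
ee_pos: [0.508, -0.276, 0.1091]
tcp_rot: [[0.014, 1.0, -0.0], [1.0, -0.014, -0.0], [-0.0, -0.0, -1.0]]
contact_force: [0.1, -1.0, 0.2]
finger_gap: 0.68
finger_force: 0.0
```

To row units: -83 mm / 800 = -0.1038, -60 mm / 800 = -0.075, -0.2 degrees / 360 = -0.0006.

Request:
{"method": "apply_moves", "body": {
  "moves": [
    {"x": -0.0013, "y": -0.0013, "z": -0.0375, "yaw": -0.0006, "jaw": 60},
    {"x": -0.0013, "y": -0.0013, "z": -0.075, "yaw": -0.0006, "jaw": 60},
    {"x": -0.0013, "y": -0.0013, "z": -0.1038, "yaw": -0.0006, "jaw": 60},
    {"x": -0.0013, "y": -0.0013, "z": -0.1038, "yaw": -0.0006, "jaw": 60},
    {"x": -0.0013, "y": -0.0013, "z": -0.1038, "yaw": -0.0006, "jaw": 60}
  ]
}}

```text
time: 2.7
ee_pos: [0.508, -0.277, 0.0272]
tcp_rot: [[0.017, 1.0, 0.002], [1.0, -0.017, -0.001], [-0.001, 0.002, -1.0]]
contact_force: [0.5, -0.5, 1.0]
finger_gap: 0.685
finger_force: 0.0
```

Request:
{"method": "apply_moves", "body": {
  "moves": [
    {"x": 0, "y": 0, "z": 0, "yaw": 0, "jaw": 30},
    {"x": 0, "y": 0, "z": 0, "yaw": 0, "jaw": 20},
    {"x": 0, "y": 0, "z": 0, "yaw": 0, "jaw": 10},
    {"x": 0, "y": 0, "z": 0, "yaw": 0, "jaw": 0},
    {"x": 0, "y": 0, "z": 0, "yaw": 0, "jaw": 0},
    {"x": 0, "y": 0, "z": 0, "yaw": 0, "jaw": 0},
    {"x": 0, "y": 0, "z": 0, "yaw": 0, "jaw": 0},
    {"x": 0, "y": 0, "z": 0, "yaw": 0, "jaw": 0}
  ]
}}

```text
time: 3.5
ee_pos: [0.5071, -0.2764, 0.0258]
tcp_rot: [[0.016, 1.0, 0.0], [1.0, -0.016, -0.0], [-0.0, 0.0, -1.0]]
contact_force: [0.1, 0.8, 3.5]
finger_gap: 0.201
finger_force: 30.0
```

To row units: 160 mm / 800 = 0.2, 120 mm / 800 = 0.15, 3.8 degrees / 360 = 0.0106.

Request:
{"method": "apply_moves", "body": {
  "moves": [
    {"x": 0, "y": 0, "z": 0.0125, "yaw": 0, "jaw": 0},
    {"x": 0, "y": 0, "z": 0.05, "yaw": 0, "jaw": 0},
    {"x": 0, "y": 0, "z": 0.1, "yaw": 0, "jaw": 0},
    {"x": 0, "y": 0, "z": 0.15, "yaw": 0.0028, "jaw": 0},
    {"x": 0, "y": 0, "z": 0.2, "yaw": 0.0056, "jaw": 0},
    {"x": 0.015, "y": 0.0375, "z": 0.2, "yaw": 0.0106, "jaw": 0},
    {"x": 0.0313, "y": 0.0813, "z": 0.2, "yaw": 0.0106, "jaw": 0},
    {"x": 0.0313, "y": 0.125, "z": 0.2, "yaw": 0.0106, "jaw": 0}
  ]
}}

```text
time: 4.3
ee_pos: [0.533, -0.175, 0.1864]
tcp_rot: [[-0.05, 0.999, 0.002], [0.999, 0.05, 0.0], [0.0, 0.002, -1.0]]
contact_force: [1.2, 1.1, -3.7]
finger_gap: 0.203
finger_force: 30.0
```

Request:
{"method": "apply_moves", "body": {
  "moves": [
    {"x": 0, "y": 0.0325, "z": 0, "yaw": 0, "jaw": 0},
    {"x": 0, "y": 0.0325, "z": 0, "yaw": 0, "jaw": 0},
    {"x": 0, "y": 0.0325, "z": 0, "yaw": 0, "jaw": 0},
    {"x": 0, "y": 0.0325, "z": 0, "yaw": 0, "jaw": 0},
    {"x": 0, "y": 0.0325, "z": 0, "yaw": 0, "jaw": 0}
  ]
}}

```text
time: 4.8
ee_pos: [0.5317, -0.1518, 0.1856]
tcp_rot: [[-0.048, 0.999, -0.0], [0.999, 0.048, -0.001], [-0.001, -0.0, -1.0]]
contact_force: [0.6, 0.2, -2.3]
finger_gap: 0.2
finger_force: 30.0
```

Run:
```python
from station import manip
from h import *
s=manip.sense();print({k:np.round(v,4).tolist() for k,v in s.items() if k!='joint_efforts'})
c=manip.camera_info('wrist');p,d=manip.grab_frame('wrist');cv2.imwrite("pics/w2.png",p)
W=world(c,d);np.save('pics/w2.npy',d)
for nm,z in dict(pins=(.1,.108),bar=(.045,.075),board=(.018,.026)).items():
    w=W[(W[...,2]>z[0])&(W[...,2]<z[1])&(abs(W[...,0]-.5325)<.06)&(abs(W[...,1]+.008)<.11)];print(nm,len(w),rect(w),np.median(w[:,2]))
print(proj(c,[[.5325-.0027,.0465,.105],[.5325+.0027,-.063,.105]]))
```

```text
{'time': 4.8, 'q': [0.5356, 0.4767, -0.4403, 1.8254, 0.254, 0.8955, 0.0266], 'dq': [-0.0019, 0.0004, -0.0052, 0.0009, -0.0015, -0.0021, -0.0013], 'ee_pos': [0.5317, -0.1518, 0.1856], 'tcp_rot': [[-0.0484, 0.9988, -0.0004], [0.9988, 0.0484, -0.0005], [-0.0005, -0.0004, -1.0]], 'contact_force': [0.5921, 0.1894, -2.2994], 'moment': [-0.0358, -0.1046, 0.0932], 'finger_force': 29.9998, 'finger_gap': 0.1995}
pins 413 (array([534.5, -63.4]), array([11.5, 11.5]), 47.44) 0.10466846312750913
bar 5157 (array([527.9, -42.6]), array([39.7, 75.1]), 2.55) 0.05490485554298385
board 8640 (array([533.5, -38.9]), array([84.4, 84.2]), 2.86) 0.02208162591726072
[[ 337.65995904 -136.89526969]
 [ 336.41907242   93.69690362]]
```

View pics/w2.png

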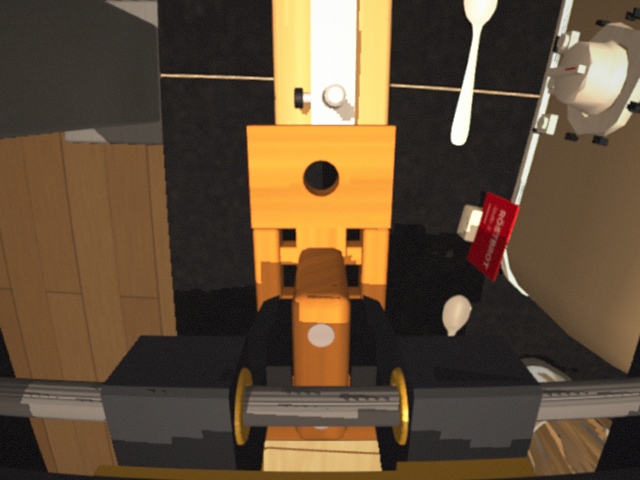

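The held frame fills the lower centre, with hole0 at (321,177). Pin1 is visible at (335,95). Pin0 is outside the picture. Next I work out where the frame sits in the hand, from the hole and plate.

Run:
```python
from station import manip
from h import *
s=manip.sense()
c=manip.camera_info('wrist');p=cv2.imread('pics/w2.png');g=p[...,2]
d=np.load('pics/w2.npy');W=world(c,d)
w=W[125:228,240:400].reshape(-1,3);w=w[(w[:,2]>.16)&(w[:,2]<.19)];zt=np.median(w[:,2]);print('plate',rect(w),zt,s['ee_pos'])
A=np.c_[w[:,:2],np.ones(len(w))];k=np.linalg.lstsq(A,w[:,2],rcond=None)[0];print('tilt deg',np.degrees(k[:2]))
# left/right edges -> yaw
r=np.where((W[...,2]>.16)&(W[...,2]<.19),1,0);L=[];R=[]
for v in range(135,222,3):
    u=np.nonzero(r[v,200:440])[0]+200;L.append((u[0]-.5,v));R.append((u[-1]+.5,v))
for e in(L,R):
    q=ray(c,e,zt);f=np.polyfit(q[:,1],q[:,0],1);print('edge yaw',-np.degrees(np.arctan(f[0])),np.polyval(f,-.097))
roi=g[150:205,295:350];yy,xx=np.nonzero(roi<110);print(len(xx),xx.min(),xx.max(),yy.min(),yy.max())
(cx,cy),rad=cv2.minEnclosingCircle(np.c_[xx,yy].astype(np.float32));h=ray(c,[(295+cx,150+cy)],zt)[0];print('hole0',cx+295,cy+150,rad,h)
# pin1 via picture
cv2.imwrite('pics/pin.png',cv2.resize(p[70:230,270:400],None,fx=4,fy=3.75))
print('pin1 ray',ray(c,[(335.5,95.5)],.105))
```

```text
plate (array([528.7, -97. ]), array([56.5, 40.6]), 2.75) 0.1739109812484465 [ 0.53174895 -0.15164238  0.18560445]
tilt deg [-0.00044887  0.13594694]
edge yaw 3.153481490776991 0.5006278949824763
edge yaw 2.536027993987492 0.556580700361815
825 9 42 11 43
hole0 320.5 177.5 17.10272979736328 [ 0.52847268 -0.09667902  0.17391098]
pin1 ray [[ 0.53482178 -0.06373856  0.105     ]]
```

View pics/pin.png

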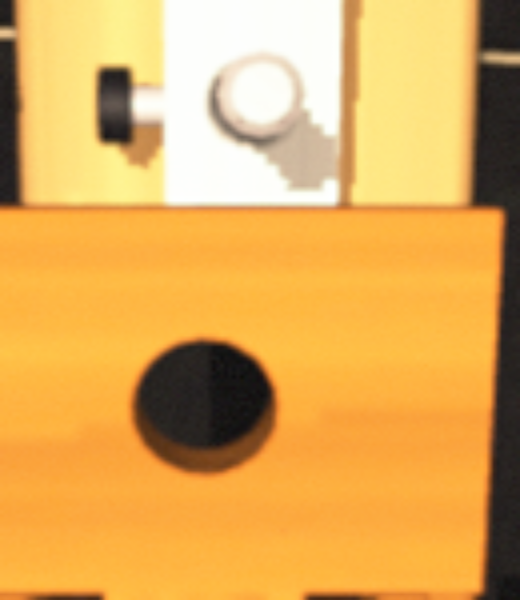

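The crop shows hole0 centred at about (321,178) and pin1's top at about (334.5,95.3). The frame yaw is about 2.8°, which matches the stand. I move to hover just above the pins.

To row units: 143 mm / 800 = 0.1788, 120 mm / 800 = 0.15.

Request:
{"method": "apply_moves", "body": {
  "moves": [
    {"x": 0.0013, "y": 0.05, "z": 0, "yaw": 0, "jaw": 0},
    {"x": 0.0013, "y": 0.1, "z": 0, "yaw": 0, "jaw": 0},
    {"x": 0.0013, "y": 0.15, "z": 0, "yaw": 0, "jaw": 0},
    {"x": 0.0013, "y": 0.1788, "z": -0.0125, "yaw": 0, "jaw": 0},
    {"x": 0.0013, "y": 0.1788, "z": -0.0375, "yaw": 0, "jaw": 0},
    {"x": 0.0013, "y": 0.1788, "z": -0.0575, "yaw": 0, "jaw": 0},
    {"x": 0.0013, "y": 0.1788, "z": -0.0575, "yaw": 0, "jaw": 0},
    {"x": 0.0013, "y": 0.1788, "z": -0.0575, "yaw": 0, "jaw": 0}
  ]
}}

```text
time: 5.65
ee_pos: [0.5332, -0.0079, 0.1399]
tcp_rot: [[-0.049, 0.999, -0.0], [0.999, 0.049, -0.0], [-0.0, -0.0, -1.0]]
contact_force: [0.7, 0.8, -2.4]
finger_gap: 0.202
finger_force: 30.0
```

Run:
```python
from station import manip
from h import *
s=manip.sense();print({k:np.round(v,4).tolist() for k,v in s.items() if k!='joint_efforts'})
c=manip.camera_info('wrist');p,d=manip.grab_frame('wrist');cv2.imwrite("pics/w3.png",p)
np.save('pics/w3.npy',d)
t,dt=manip.grab_frame('top');sd,_=manip.grab_frame('side')
cv2.imwrite('pics/s3.png',sd);cv2.imwrite('pics/t3.png',t)
a=cv2.resize(p[90:270,230:430],None,fx=2,fy=2);b=cv2.resize(sd[170:300,200:310],(400,473));e=cv2.resize(t[230:310,215:315],(400,320))
o=np.zeros((600,800,3),np.uint8);o[:360,:400]=a;o[:473,400:]=b;o[360:600,:400]=e[:240];cv2.imwrite('pics/m3.png',o)
```

```text
{'time': 5.65, 'q': [0.2821, 0.5168, -0.4511, 1.9054, 0.3088, 0.7879, -0.2884], 'dq': [0.0038, -0.017, -0.0081, -0.0145, -0.0002, -0.0012, 0.0006], 'ee_pos': [0.5332, -0.0079, 0.1399], 'tcp_rot': [[-0.0494, 0.9988, -0.0003], [0.9988, 0.0494, -0.0001], [-0.0, -0.0003, -1.0]], 'contact_force': [0.672, 0.8355, -2.3896], 'moment': [-0.0087, -0.093, 0.0157], 'finger_force': 29.9998, 'finger_gap': 0.2022}
```

View pics/m3.png

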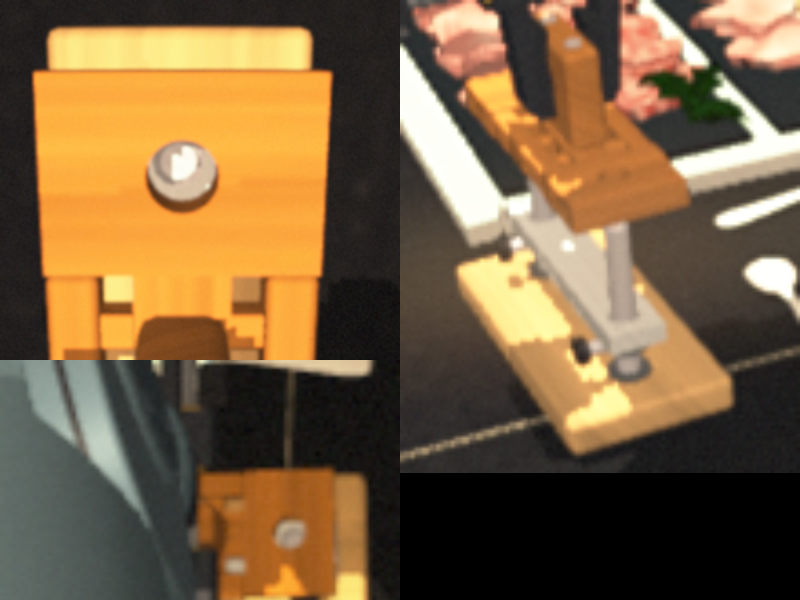

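Both pins are visible through the holes: hole0/pin0 in the wrist crop at about (182,173), and hole1/pin1 in the top crop at about (290,533). Now I quantify the offsets.

Run:
```python
from station import manip
from h import *
T=np.array([533.2,-7.9,139.9])/1e3
zt=.1399-.0258+.014
for cam,f,box in(('wrist','w3',(300,155,345,200)),('top','t3',(278,263,298,283))):
    c=manip.camera_info(cam);p=cv2.imread(f'pics/{f}.png');u0,v0,u1,v1=box
    r=cv2.resize(p[v0:v1,u0:u1],None,fx=8,fy=8,interpolation=cv2.INTER_CUBIC)
    sat=cv2.cvtColor(r,cv2.COLOR_BGR2HSV)[...,1]
    m=((sat<110)&(r.max(-1)>90)).astype(np.uint8);hm=((r[...,2]<1.0*0+150)|(sat<110)).astype(np.uint8)
    out=[]
    for k,mm in enumerate((m,hm)):
        n,l,st,ce=cv2.connectedComponentsWithStats(mm);i=1+np.argmax(st[1:,4]);x,y,w,h,a=st[i]
        px=np.array([u0+(x+w/2)/8-.5,v0+(y+h/2)/8-.5]);z=(.105,zt)[k]
        print(cam,('pin','hole')[k],px,w/8,h/8,np.round(ray(c,[px],z)[0]*1e3,2))
    s=np.hstack([r,cv2.cvtColor(m*255,8),cv2.cvtColor(hm*255,8)]);cv2.imwrite(f'pics/d_{cam}.png',s)
a,b=cv2.imread('pics/d_wrist.png'),cv2.imread('pics/d_top.png');b=cv2.resize(b,None,fx=1.5,fy=1.5)
o=np.zeros((600,800,3),np.uint8);a=cv2.resize(a,(800,266));o[:266]=a;o[280:280+b.shape[0],:b.shape[1]]=b;cv2.imwrite('pics/d3.png',o)
```

```text
wrist pin [320.6875 175.3125] 34.375 29.625 [530.75  44.33 105.  ]
wrist hole [320.5   177.875] 35.0 34.75 [530.5   46.96 128.1 ]
top pin [287.     273.0625] 7.25 6.625 [538.82 -62.08 105.  ]
top hole [286.5625 272.1875] 8.125 8.375 [537.98 -63.22 128.1 ]
```

View pics/d3.png

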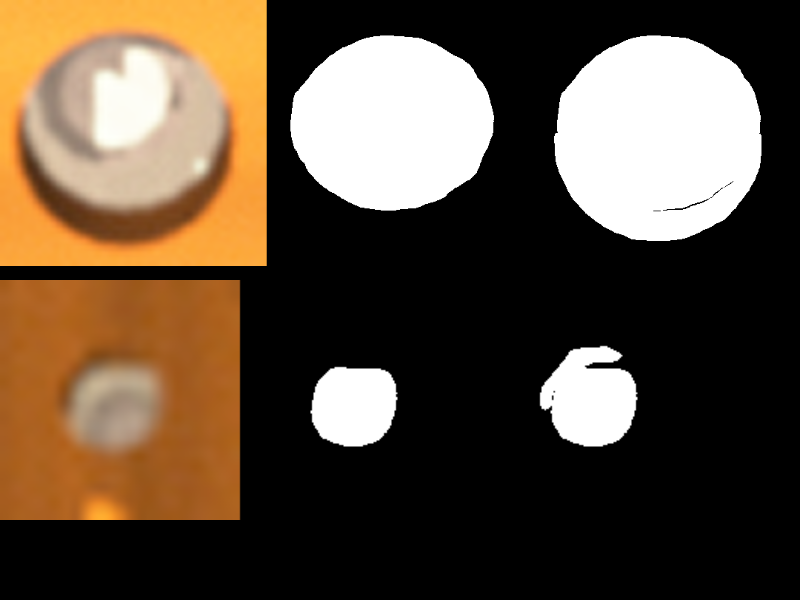

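Run:
```python
from station import manip
from h import *
c=manip.camera_info('top')
print(proj(c,[[.5345,-.0635,.105],[.5345,-.0635,.055],[.5357,-.0628,.1281],[.5357,-.0628,.1141],[.5291,.0463,.105]]))
a=cv2.imread('pics/top0.png')[255:295,225:305];b=cv2.imread('pics/t3.png')[255:295,225:305]
cv2.imwrite('pics/cmp.png',cv2.resize(np.vstack([a,b]),None,fx=7,fy=7,interpolation=cv2.INTER_NEAREST))
c=manip.camera_info('wrist')
print(proj(c,[[.5291,.0463,.105],[.5302,.0471,.1281]]))
```

```text
[[287.69335768 275.43183524]
 [289.75890179 278.00177726]
 [286.28477056 273.46036208]
 [286.92714804 274.26315943]
 [227.64185361 277.25632243]]
[[317.20467689 170.7474404 ]
 [319.7413201  177.47516345]]
```

View pics/cmp.png

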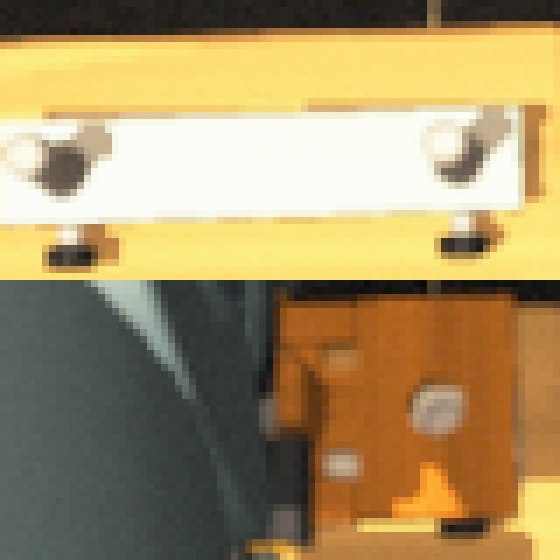

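The top0/t3 comparison puts pin1 about 1 mm off hole1 in -x and -y. The wrist view gives a similar offset at pin0, so I correct by that much and descend gently onto the chamfers.

To row units: -10 mm / 800 = -0.0125, -9 mm / 800 = -0.0113.

Request:
{"method": "apply_moves", "body": {
  "moves": [
    {"x": -0.001, "y": -0.0011, "z": 0, "yaw": 0, "jaw": 0},
    {"x": -0.001, "y": -0.0011, "z": -0.005, "yaw": 0, "jaw": 0},
    {"x": -0.001, "y": -0.0011, "z": -0.0088, "yaw": 0, "jaw": 0},
    {"x": -0.001, "y": -0.0011, "z": -0.01, "yaw": 0, "jaw": 0},
    {"x": -0.001, "y": -0.0011, "z": -0.0113, "yaw": 0, "jaw": 0},
    {"x": -0.001, "y": -0.0011, "z": -0.0125, "yaw": 0, "jaw": 0},
    {"x": -0.001, "y": -0.0011, "z": -0.0125, "yaw": 0, "jaw": 0}
  ]
}}

```text
time: 6.5
ee_pos: [0.5322, -0.0082, 0.1296]
tcp_rot: [[-0.051, 0.999, -0.0], [0.999, 0.051, 0.0], [0.0, -0.0, -1.0]]
contact_force: [0.1, 0.4, -3.9]
finger_gap: 0.202
finger_force: 30.0
```

To row units: -1 mm / 800 = -0.0013.

Request:
{"method": "apply_moves", "body": {
  "moves": [
    {"x": 0, "y": 0, "z": -0.0013, "yaw": 0, "jaw": 0},
    {"x": 0, "y": 0, "z": -0.0013, "yaw": 0, "jaw": 0}
  ]
}}

```text
time: 6.7
ee_pos: [0.5322, -0.0083, 0.1286]
tcp_rot: [[-0.05, 0.999, -0.0], [0.999, 0.05, -0.0], [-0.0, -0.0, -1.0]]
contact_force: [-0.8, 0.1, -3.8]
finger_gap: 0.203
finger_force: 30.0
```

Request:
{"method": "apply_moves", "body": {
  "moves": [
    {"x": 0, "y": -0.0004, "z": -0.0013, "yaw": 0, "jaw": 0},
    {"x": 0, "y": -0.0004, "z": -0.0013, "yaw": 0, "jaw": 0}
  ]
}}

```text
time: 6.9
ee_pos: [0.5322, -0.0087, 0.1276]
tcp_rot: [[-0.05, 0.999, -0.0], [0.999, 0.05, -0.0], [-0.0, -0.0, -1.0]]
contact_force: [0.7, -0.0, -3.9]
finger_gap: 0.2
finger_force: 30.0
```

Request:
{"method": "apply_moves", "body": {
  "moves": [
    {"x": 0, "y": 0, "z": -0.0013, "yaw": 0, "jaw": 0},
    {"x": 0, "y": 0, "z": -0.0013, "yaw": 0, "jaw": 0}
  ]
}}

```text
time: 7.1
ee_pos: [0.5322, -0.0086, 0.1266]
tcp_rot: [[-0.05, 0.999, -0.0], [0.999, 0.05, -0.0], [-0.0, -0.0, -1.0]]
contact_force: [-0.0, 0.3, -3.9]
finger_gap: 0.201
finger_force: 30.0
```

To row units: -1 mm / 800 = -0.0013.

Request:
{"method": "apply_moves", "body": {
  "moves": [
    {"x": 0, "y": 0, "z": -0.0013, "yaw": 0, "jaw": 0},
    {"x": 0, "y": 0, "z": -0.0013, "yaw": 0, "jaw": 0}
  ]
}}

```text
time: 7.3
ee_pos: [0.5322, -0.0086, 0.1256]
tcp_rot: [[-0.05, 0.999, -0.0], [0.999, 0.05, -0.0], [-0.0, -0.0, -1.0]]
contact_force: [-0.8, 0.1, -3.2]
finger_gap: 0.203
finger_force: 30.0
```

To row units: -4 mm / 800 = -0.005, -2 mm / 800 = -0.0025.

Request:
{"method": "apply_moves", "body": {
  "moves": [
    {"x": 0, "y": 0, "z": -0.0025, "yaw": 0, "jaw": 0},
    {"x": 0, "y": 0, "z": -0.005, "yaw": 0, "jaw": 0},
    {"x": 0, "y": 0, "z": -0.005, "yaw": 0, "jaw": 0}
  ]
}}

```text
time: 7.6
ee_pos: [0.532, -0.0086, 0.1214]
tcp_rot: [[-0.05, 0.999, -0.001], [0.999, 0.05, -0.0], [-0.0, -0.001, -1.0]]
contact_force: [0.9, 0.2, -3.1]
finger_gap: 0.204
finger_force: 30.0
```

To row units: -8 mm / 800 = -0.01, -6 mm / 800 = -0.0075.

Request:
{"method": "apply_moves", "body": {
  "moves": [
    {"x": 0, "y": 0, "z": -0.0025, "yaw": 0, "jaw": 0},
    {"x": 0, "y": 0, "z": -0.005, "yaw": 0, "jaw": 0},
    {"x": 0, "y": 0, "z": -0.0075, "yaw": 0, "jaw": 0},
    {"x": 0, "y": 0, "z": -0.01, "yaw": 0, "jaw": 0},
    {"x": 0, "y": 0, "z": -0.01, "yaw": 0, "jaw": 0}
  ]
}}

```text
time: 8.1
ee_pos: [0.532, -0.0086, 0.1134]
tcp_rot: [[-0.051, 0.999, -0.001], [0.999, 0.051, -0.0], [-0.0, -0.001, -1.0]]
contact_force: [-0.2, -1.2, -2.5]
finger_gap: 0.202
finger_force: 30.0
```

To row units: -15 mm / 800 = -0.0188, -14 mm / 800 = -0.0175.

Request:
{"method": "apply_moves", "body": {
  "moves": [
    {"x": 0, "y": 0, "z": -0.0025, "yaw": 0, "jaw": 0},
    {"x": 0, "y": 0, "z": -0.005, "yaw": 0, "jaw": 0},
    {"x": 0, "y": 0, "z": -0.0075, "yaw": 0, "jaw": 0},
    {"x": 0, "y": 0, "z": -0.01, "yaw": 0, "jaw": 0},
    {"x": 0, "y": 0, "z": -0.0125, "yaw": 0, "jaw": 0},
    {"x": 0, "y": 0, "z": -0.015, "yaw": 0, "jaw": 0},
    {"x": 0, "y": 0, "z": -0.0175, "yaw": 0, "jaw": 0},
    {"x": 0, "y": 0, "z": -0.0188, "yaw": 0, "jaw": 0}
  ]
}}

```text
time: 8.9
ee_pos: [0.5321, -0.0086, 0.0985]
tcp_rot: [[-0.05, 0.999, -0.0], [0.999, 0.05, -0.0], [-0.0, -0.0, -1.0]]
contact_force: [-0.4, 0.6, -3.4]
finger_gap: 0.204
finger_force: 30.0
```

To row units: -6 mm / 800 = -0.0075, -4 mm / 800 = -0.005.

Request:
{"method": "apply_moves", "body": {
  "moves": [
    {"x": 0, "y": 0, "z": -0.0025, "yaw": 0, "jaw": 0},
    {"x": 0, "y": 0, "z": -0.005, "yaw": 0, "jaw": 0},
    {"x": 0, "y": 0, "z": -0.0075, "yaw": 0, "jaw": 0},
    {"x": 0, "y": 0, "z": -0.0075, "yaw": 0, "jaw": 0}
  ]
}}

```text
time: 9.3
ee_pos: [0.532, -0.0086, 0.0924]
tcp_rot: [[-0.051, 0.999, -0.001], [0.999, 0.051, -0.0], [-0.0, -0.001, -1.0]]
contact_force: [0.2, -0.0, -3.4]
finger_gap: 0.204
finger_force: 30.0
```

To row units: -3 mm / 800 = -0.0038, -2 mm / 800 = -0.0025.

Request:
{"method": "apply_moves", "body": {
  "moves": [
    {"x": 0, "y": 0, "z": -0.0013, "yaw": 0, "jaw": 0},
    {"x": 0, "y": 0, "z": -0.0025, "yaw": 0, "jaw": 0},
    {"x": 0, "y": 0, "z": -0.0038, "yaw": 0, "jaw": 0}
  ]
}}

```text
time: 9.6
ee_pos: [0.5323, -0.0086, 0.0897]
tcp_rot: [[-0.05, 0.999, 0.0], [0.999, 0.05, -0.0], [-0.0, 0.0, -1.0]]
contact_force: [-0.0, 0.3, -3.0]
finger_gap: 0.201
finger_force: 30.0
```

To row units: -4 mm / 800 = -0.005, -3 mm / 800 = -0.0038.

Request:
{"method": "apply_moves", "body": {
  "moves": [
    {"x": 0, "y": 0, "z": -0.0013, "yaw": 0, "jaw": 0},
    {"x": 0, "y": 0, "z": -0.0025, "yaw": 0, "jaw": 0},
    {"x": 0, "y": 0, "z": -0.0038, "yaw": 0, "jaw": 0},
    {"x": 0, "y": 0, "z": -0.005, "yaw": 0, "jaw": 0},
    {"x": 0, "y": 0, "z": -0.005, "yaw": 0, "jaw": 0}
  ]
}}

```text
time: 10.1
ee_pos: [0.5321, -0.0086, 0.0856]
tcp_rot: [[-0.05, 0.999, -0.0], [0.999, 0.05, -0.0], [-0.0, -0.0, -1.0]]
contact_force: [0.2, 0.0, -3.8]
finger_gap: 0.202
finger_force: 30.0
```

Underside is at about 59.8 mm. From here I go in 1 mm then 0.5 mm steps.

To row units: -2 mm / 800 = -0.0025, -1 mm / 800 = -0.0013.

Request:
{"method": "apply_moves", "body": {
  "moves": [
    {"x": 0, "y": 0, "z": -0.0013, "yaw": 0, "jaw": 0},
    {"x": 0, "y": 0, "z": -0.0025, "yaw": 0, "jaw": 0},
    {"x": 0, "y": 0, "z": -0.0025, "yaw": 0, "jaw": 0}
  ]
}}

```text
time: 10.4
ee_pos: [0.5321, -0.0086, 0.0836]
tcp_rot: [[-0.05, 0.999, -0.0], [0.999, 0.05, -0.0], [-0.0, -0.0, -1.0]]
contact_force: [0.4, 0.2, -3.6]
finger_gap: 0.2
finger_force: 30.0
```

To row units: -1 mm / 800 = -0.0013, -0.5 mm / 800 = -0.0006.

Request:
{"method": "apply_moves", "body": {
  "moves": [
    {"x": 0, "y": 0, "z": -0.0006, "yaw": 0, "jaw": 0},
    {"x": 0, "y": 0, "z": -0.0013, "yaw": 0, "jaw": 0},
    {"x": 0, "y": 0, "z": -0.0013, "yaw": 0, "jaw": 0}
  ]
}}

```text
time: 10.7
ee_pos: [0.5322, -0.0086, 0.0827]
tcp_rot: [[-0.05, 0.999, -0.0], [0.999, 0.05, -0.0], [-0.0, -0.0, -1.0]]
contact_force: [0.6, 0.4, -2.7]
finger_gap: 0.199
finger_force: 30.0
```

Request:
{"method": "apply_moves", "body": {
  "moves": [
    {"x": 0, "y": 0, "z": -0.0006, "yaw": 0, "jaw": 0},
    {"x": 0, "y": 0, "z": -0.0006, "yaw": 0, "jaw": 0}
  ]
}}

```text
time: 10.9
ee_pos: [0.5322, -0.0086, 0.0822]
tcp_rot: [[-0.05, 0.999, -0.0], [0.999, 0.05, -0.0], [-0.0, -0.0, -1.0]]
contact_force: [0.2, -0.3, -3.5]
finger_gap: 0.199
finger_force: 30.0
```

To row units: -0.5 mm / 800 = -0.0006.

Request:
{"method": "apply_moves", "body": {
  "moves": [
    {"x": 0, "y": 0, "z": -0.0006, "yaw": 0, "jaw": 0},
    {"x": 0, "y": 0, "z": -0.0006, "yaw": 0, "jaw": 0}
  ]
}}

```text
time: 11.1
ee_pos: [0.5322, -0.0086, 0.0817]
tcp_rot: [[-0.05, 0.999, -0.0], [0.999, 0.05, -0.0], [-0.0, -0.0, -1.0]]
contact_force: [-1.2, 0.1, -4.7]
finger_gap: 0.201
finger_force: 30.0
```

To row units: -0.4 mm / 800 = -0.0005.

Request:
{"method": "apply_moves", "body": {
  "moves": [
    {"x": 0, "y": 0, "z": -0.0005, "yaw": 0, "jaw": 0},
    {"x": 0, "y": 0, "z": -0.0005, "yaw": 0, "jaw": 0}
  ]
}}

```text
time: 11.3
ee_pos: [0.5322, -0.0086, 0.0813]
tcp_rot: [[-0.05, 0.999, -0.0], [0.999, 0.05, -0.0], [-0.0, -0.0, -1.0]]
contact_force: [0.6, 0.1, -3.8]
finger_gap: 0.202
finger_force: 30.0
```

To row units: -0.3 mm / 800 = -0.0004.

Request:
{"method": "apply_moves", "body": {
  "moves": [
    {"x": 0, "y": 0, "z": -0.0004, "yaw": 0, "jaw": 0},
    {"x": 0, "y": 0, "z": -0.0004, "yaw": 0, "jaw": 0}
  ]
}}

```text
time: 11.5
ee_pos: [0.5322, -0.0086, 0.081]
tcp_rot: [[-0.05, 0.999, -0.0], [0.999, 0.05, -0.0], [-0.0, -0.0, -1.0]]
contact_force: [-0.5, -0.0, -3.8]
finger_gap: 0.201
finger_force: 30.0
```

To row units: -0.3 mm / 800 = -0.0004.

Request:
{"method": "apply_moves", "body": {
  "moves": [
    {"x": 0, "y": 0, "z": -0.0004, "yaw": 0, "jaw": 0},
    {"x": 0, "y": 0, "z": -0.0004, "yaw": 0, "jaw": 0}
  ]
}}

```text
time: 11.7
ee_pos: [0.5322, -0.0086, 0.0807]
tcp_rot: [[-0.05, 0.999, 0.0], [0.999, 0.05, -0.0], [-0.0, 0.0, -1.0]]
contact_force: [-0.3, 0.7, -4.1]
finger_gap: 0.198
finger_force: 30.0
```

To row units: -0.3 mm / 800 = -0.0004.

Request:
{"method": "apply_moves", "body": {
  "moves": [
    {"x": 0, "y": 0, "z": -0.0004, "yaw": 0, "jaw": 0},
    {"x": 0, "y": 0, "z": -0.0004, "yaw": 0, "jaw": 0}
  ]
}}

```text
time: 11.9
ee_pos: [0.5323, -0.0086, 0.0806]
tcp_rot: [[-0.05, 0.999, 0.0], [0.999, 0.05, -0.0], [-0.0, 0.0, -1.0]]
contact_force: [-1.4, -0.3, 0.5]
finger_gap: 0.206
finger_force: 30.0
```

To row units: -0.3 mm / 800 = -0.0004.

Request:
{"method": "apply_moves", "body": {
  "moves": [
    {"x": 0, "y": 0, "z": -0.0004, "yaw": 0, "jaw": 0},
    {"x": 0, "y": 0, "z": -0.0004, "yaw": 0, "jaw": 0}
  ]
}}

```text
time: 12.1
ee_pos: [0.5323, -0.0086, 0.0806]
tcp_rot: [[-0.05, 0.999, 0.0], [0.999, 0.05, -0.0], [-0.0, 0.0, -1.0]]
contact_force: [-2.4, -0.0, 5.4]
finger_gap: 0.2
finger_force: 30.0
```

To row units: -0.3 mm / 800 = -0.0004.

Request:
{"method": "apply_moves", "body": {
  "moves": [
    {"x": 0, "y": 0, "z": -0.0004, "yaw": 0, "jaw": 0},
    {"x": 0, "y": 0, "z": -0.0004, "yaw": 0, "jaw": 0}
  ]
}}

```text
time: 12.3
ee_pos: [0.5323, -0.0086, 0.0806]
tcp_rot: [[-0.05, 0.999, 0.0], [0.999, 0.05, -0.001], [-0.001, 0.0, -1.0]]
contact_force: [-4.4, -0.7, 9.3]
finger_gap: 0.204
finger_force: 30.0
```

To row units: -0.2 mm / 800 = -0.0003, -0.15 mm / 800 = -0.0002.

Request:
{"method": "apply_moves", "body": {
  "moves": [
    {"x": -0.0003, "y": 0, "z": -0.0002, "yaw": 0, "jaw": 0},
    {"x": -0.0003, "y": 0, "z": -0.0002, "yaw": 0, "jaw": 0}
  ]
}}

```text
time: 12.5
ee_pos: [0.5323, -0.0086, 0.0806]
tcp_rot: [[-0.05, 0.999, 0.001], [0.999, 0.05, -0.001], [-0.001, 0.001, -1.0]]
contact_force: [-3.3, -0.0, 9.0]
finger_gap: 0.202
finger_force: 30.0
```

To row units: -0.15 mm / 800 = -0.0002, -0.1 mm / 800 = -0.0001.

Request:
{"method": "apply_moves", "body": {
  "moves": [
    {"x": -0.0001, "y": 0, "z": -0.0002, "yaw": 0, "jaw": 0},
    {"x": -0.0001, "y": 0, "z": -0.0002, "yaw": 0, "jaw": 0}
  ]
}}

```text
time: 12.7
ee_pos: [0.5323, -0.0086, 0.0806]
tcp_rot: [[-0.05, 0.999, 0.001], [0.999, 0.05, -0.001], [-0.001, 0.001, -1.0]]
contact_force: [-4.6, -1.0, 10.6]
finger_gap: 0.197
finger_force: 30.0
```

To row units: -0.1 mm / 800 = -0.0001, -0.08 mm / 800 = -0.0001.

Request:
{"method": "apply_moves", "body": {
  "moves": [
    {"x": -0.0001, "y": 0, "z": -0.0001, "yaw": 0, "jaw": 0},
    {"x": -0.0001, "y": 0, "z": -0.0001, "yaw": 0, "jaw": 0},
    {"x": -0.0001, "y": 0, "z": -0.0001, "yaw": 0, "jaw": 0},
    {"x": -0.0001, "y": 0, "z": -0.0001, "yaw": 0, "jaw": 0}
  ]
}}

```text
time: 13.1
ee_pos: [0.5323, -0.0086, 0.0806]
tcp_rot: [[-0.05, 0.999, 0.001], [0.999, 0.05, -0.001], [-0.001, 0.001, -1.0]]
contact_force: [-4.4, 0.0, 10.4]
finger_gap: 0.195
finger_force: 30.0
```

Request:
{"method": "apply_moves", "body": {
  "moves": [
    {"x": 0, "y": 0, "z": 0, "yaw": 0, "jaw": 0},
    {"x": 0, "y": 0, "z": 0, "yaw": 0, "jaw": 0},
    {"x": 0, "y": 0, "z": 0, "yaw": 0, "jaw": 0},
    {"x": 0, "y": 0, "z": 0, "yaw": 0, "jaw": 0}
  ]
}}

```text
time: 13.5
ee_pos: [0.5323, -0.0086, 0.0806]
tcp_rot: [[-0.05, 0.999, 0.001], [0.999, 0.05, -0.001], [-0.001, 0.001, -1.0]]
contact_force: [-3.6, -0.3, 11.2]
finger_gap: 0.203
finger_force: 30.0
```

To row units: -0.06 mm / 800 = -0.0001.

Request:
{"method": "apply_moves", "body": {
  "moves": [
    {"x": 0, "y": 0, "z": -0.0001, "yaw": 0, "jaw": 0},
    {"x": 0, "y": 0, "z": -0.0001, "yaw": 0, "jaw": 0},
    {"x": 0, "y": 0, "z": -0.0001, "yaw": 0, "jaw": 0},
    {"x": 0, "y": 0, "z": -0.0001, "yaw": 0, "jaw": 0},
    {"x": 0, "y": 0, "z": -0.0001, "yaw": 0, "jaw": 0},
    {"x": 0, "y": 0, "z": -0.0001, "yaw": 0, "jaw": 0},
    {"x": 0, "y": 0, "z": -0.0001, "yaw": 0, "jaw": 0}
  ]
}}

```text
time: 14.2
ee_pos: [0.5323, -0.0086, 0.0806]
tcp_rot: [[-0.05, 0.999, 0.001], [0.999, 0.05, -0.001], [-0.001, 0.001, -1.0]]
contact_force: [-4.4, -0.1, 13.1]
finger_gap: 0.204
finger_force: 30.0
```

To row units: 0.8 mm / 800 = 0.001, 0.4 mm / 800 = 0.0005.

Request:
{"method": "apply_moves", "body": {
  "moves": [
    {"x": 0.0001, "y": 0, "z": 0.0005, "yaw": 0, "jaw": 0},
    {"x": 0.0003, "y": 0, "z": 0.001, "yaw": 0, "jaw": 0},
    {"x": 0.0003, "y": 0, "z": 0.001, "yaw": 0, "jaw": 0}
  ]
}}

```text
time: 14.5
ee_pos: [0.5322, -0.0086, 0.0806]
tcp_rot: [[-0.05, 0.999, 0.0], [0.999, 0.05, -0.0], [-0.0, 0.0, -1.0]]
contact_force: [-2.9, -0.4, 7.5]
finger_gap: 0.202
finger_force: 30.0
```

To row units: 0.5 mm / 800 = 0.0006, 0.3 mm / 800 = 0.0004.

Request:
{"method": "apply_moves", "body": {
  "moves": [
    {"x": 0.0001, "y": 0, "z": 0.0004, "yaw": 0, "jaw": 0},
    {"x": 0.0001, "y": 0, "z": 0.0006, "yaw": 0, "jaw": 0},
    {"x": 0.0001, "y": 0, "z": 0.0006, "yaw": 0, "jaw": 0}
  ]
}}

```text
time: 14.8
ee_pos: [0.5322, -0.0086, 0.0806]
tcp_rot: [[-0.05, 0.999, 0.0], [0.999, 0.05, 0.0], [0.0, 0.0, -1.0]]
contact_force: [-1.5, -1.1, 1.8]
finger_gap: 0.2
finger_force: 30.0
```

Request:
{"method": "apply_moves", "body": {
  "moves": [
    {"x": 0, "y": 0, "z": 0, "yaw": 0, "jaw": 19},
    {"x": 0, "y": 0, "z": 0, "yaw": 0, "jaw": 22},
    {"x": 0, "y": 0, "z": 0, "yaw": 0, "jaw": 28},
    {"x": 0, "y": 0, "z": 0, "yaw": 0, "jaw": 40},
    {"x": 0, "y": 0, "z": 0, "yaw": 0, "jaw": 50},
    {"x": 0, "y": 0, "z": 0, "yaw": 0, "jaw": 50}
  ]
}}

```text
time: 15.4
ee_pos: [0.5322, -0.0086, 0.0807]
tcp_rot: [[-0.05, 0.999, 0.0], [0.999, 0.05, -0.0], [-0.0, 0.0, -1.0]]
contact_force: [0.1, -0.3, 0.4]
finger_gap: 0.557
finger_force: 0.0
```

To row units: 150 mm / 800 = 0.1875, 140 mm / 800 = 0.175.

Request:
{"method": "apply_moves", "body": {
  "moves": [
    {"x": 0, "y": 0, "z": 0.0125, "yaw": 0, "jaw": 50},
    {"x": 0, "y": 0, "z": 0.0375, "yaw": 0, "jaw": 50},
    {"x": 0, "y": 0, "z": 0.075, "yaw": 0, "jaw": 50},
    {"x": 0, "y": 0, "z": 0.1125, "yaw": 0, "jaw": 50},
    {"x": 0, "y": 0, "z": 0.15, "yaw": 0, "jaw": 50},
    {"x": 0, "y": -0.0438, "z": 0.175, "yaw": 0, "jaw": 50},
    {"x": 0, "y": -0.0938, "z": 0.1875, "yaw": 0, "jaw": 50},
    {"x": 0, "y": -0.1375, "z": 0.1875, "yaw": 0, "jaw": 50}
  ]
}}

```text
time: 16.2
ee_pos: [0.5331, -0.1205, 0.2334]
tcp_rot: [[-0.051, 0.999, 0.004], [0.999, 0.051, -0.001], [-0.002, 0.004, -1.0]]
contact_force: [0.7, 0.7, 0.4]
finger_gap: 0.57
finger_force: 0.0
```

Run:
```python
from station import manip
from h import *
s=manip.sense();print({k:np.round(v,4).tolist() for k,v in s.items() if k!='joint_efforts'})
c=manip.camera_info('wrist');p,d=manip.grab_frame('wrist');W=world(c,d)
m=(abs(W[...,0]-.5323)<.05)&(abs(W[...,1]+.008)<.1)&(d>0)&(W[...,2]>.062)&(W[...,2]<.076)
w=W[m];A=np.c_[w[:,:2]-w[:,:2].mean(0),np.ones(len(w))];k=np.linalg.lstsq(A,w[:,2],rcond=None)[0];print(len(w),rect(w),'top z,tilt',k[2],np.degrees(k[:2]))
sd,_=manip.grab_frame('side');cv2.imwrite('pics/s9.png',sd)
o=np.hstack([cv2.resize(p,(400,300)),cv2.resize(sd,(400,300))]);cv2.imwrite('pics/m9.png',o)
```

```text
{'time': 16.2, 'q': [0.5043, 0.405, -0.4649, 1.8025, 0.2157, 0.98, 0.0021], 'dq': [0.5105, 0.12, 0.1366, -0.1395, -0.0123, 0.0303, 0.6527], 'ee_pos': [0.5331, -0.1205, 0.2334], 'tcp_rot': [[-0.0505, 0.9987, 0.004], [0.9987, 0.0505, -0.0014], [-0.0016, 0.0039, -1.0]], 'contact_force': [0.719, 0.6792, 0.4499], 'moment': [-0.066, -0.1103, -0.0082], 'finger_force': 0.0, 'finger_gap': 0.5696}
8775 (array([532.6, -24.9]), array([ 56.6, 118.5]), 2.81) top z,tilt 0.06870176390178345 [ 0.05367725 -0.38322682]
```

View pics/m9.png

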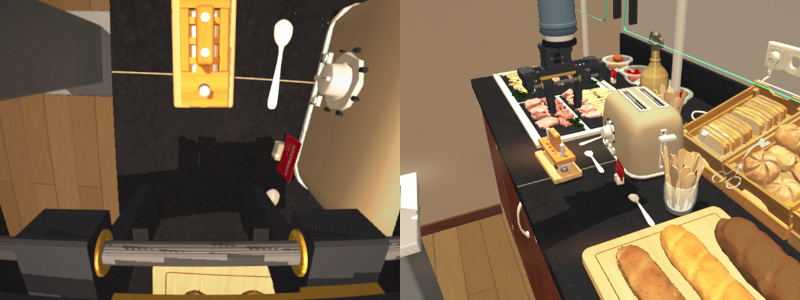

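The frame hangs on both pins. Its plate top is at 68.7 mm, so the underside is at about 54.8 mm on the rest. It is level, and nothing else has moved.

Request:
{"method": "apply_moves", "body": {
  "moves": [
    {"x": 0, "y": 0, "z": 0, "yaw": 0, "jaw": 50},
    {"x": 0, "y": 0, "z": 0, "yaw": 0, "jaw": 50},
    {"x": 0, "y": 0, "z": 0, "yaw": 0, "jaw": 50}
  ]
}}

```text
time: 16.6
ee_pos: [0.5322, -0.1169, 0.2308]
tcp_rot: [[-0.053, 0.999, -0.0], [0.999, 0.053, 0.001], [0.001, 0.0, -1.0]]
contact_force: [-0.9, 0.3, -0.6]
finger_gap: 0.566
finger_force: 0.0
```

```bash
python3 -c "
from station import manip
print(manip.close_job())"
```

```text
the job is handed in; nothing more can be done
None
```

The frame hangs level over both pins on the height rest (found by feel at about 55 mm), was pressed with roughly 11–13 N for over half a second (about 17 N at most on the stand, including the frame's weight) and let go, and the job was handed in at 16.6 s; the verdict was not shown.

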